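Tip three heat sinks out of a stock bin into a kit box

ROBOT

A 6-joint arm with a two-finger parallel gripper is mounted at the origin on the work surface. World frame = base frame: x ahead of the robot, y to its left, z up, the work surface at z = 0. Lengths are in m, angles in rad, forces in N, time in s.
With the tool pointing down it reaches from about 0.275 to 0.775 m from the base axis. Payload 14.6 kg.
Tool frame: the origin (TCP) lies at the very end of the fingers, on their centre line; the grasp point (between the pads) lies behind it (r.pinch_z is the z of the grasp point in the tool frame, in m); z points along the fingers, y is the direction in which the jaws open and shut (so a half turn about z gives the same grasp; the last joint's range is limited). The gripper opens to 85 mm and grips with 20 to 120 N. Pads are 22 mm wide; open, the fingers measure 114 mm over their backs; the gripper's body (76 mm by 85 mm) begins 54 mm behind the grasp point. The pads swing forward as they close: fully open they stand 13 mm farther back than shut.
Start: joints at [1.083, 0.263, -0.048, 1.259, 0, 1.415], TCP at [0.172, 0.496, 0.206] pointing down, gripper open.
Joint ranges: [-2.65, 2.65], [-0.89, 1.7], [-1.18, 1.37], [-2.13, 2.11], [-1.35, 1.29], [-3.14, 3.14]. Speed limits (rad/s): [1.89, 1.89, 2.57, 2.79, 3.14, 3.14].

INTERFACE

Orientations are given as a rotation vector (axis times angle).
In Python, from bench import r, cams gives the robot as it stands.
- The arm moves only by the shell command python3 -m handwheel 'ROWS' [FORCE]. ROWS is text: rows parted by semicolons, each of 7 numbers parted by spaces: the turn, a rotation vector about the tool's x, y, z each as a share of pi/2 rad, from -1 to 1, then the shift along the tool's x, y, z each as a share of 100 cm, from -1 to 1, then the opening, from 0 (shut) to 1 (fully open). In form: ax ay az tx ty tz fingers; .... A call has 1 to 12 rows; each row is the pose to reach, as a shift and turn from the pose commanded when the call began, along the tool's axes at that moment; what a row does not reach only later rows make up. A row lasts 1/12 s, in which the tool goes at most 41.7 mm and 7.16 degrees, less where a joint would pass 70% of its speed; a pose out of reach is approached as far as the arm can. A call with a number of a shift or a turn outside -1 to 1 is refused whole. A call with a gripper value outside its range is refused whole. The fingers move at their own pace and stop on an object; FORCE is the grip in N (left out, the last holds). Time passes only in rows, so rows that repeat a pose let the fingers close. It gives the time, the measured TCP pose, the force and the opening at its end, in the units of the state.
- r.sense(): the state, without advancing time (a new reading comes with each control period).
- cams.camera(name): name is "scene" or "top" or "wrist"; returns a dict with "image" (420x560x3 uint8, red, green, blue), "K" (3x3 intrinsics, pixels), "R" (3x3) and "t" (3): a world point X has camera coordinates R X + t. Camera axes: x right, y down, z forward; pixel columns grow to the right and rows downward; lengths in m; the calibration is good to about 2 mm. A picture is of the moment at which its call begins. There is no depth.
- r.sign_off(): hands the job in, once; it reports no verdict.
The state is a dict: "t": time; "qpos": joint angles; "dq": joint speeds; "joint_efforts": joint torques, N m; "tcp_pos": TCP position; "tcp_rot": TCP orientation; "contact_force": force on the tool from outside, world axes, zero at the start; "moment": the same for the moment, N m; "finger_gap": opening from 0.0 (shut) to 1.0 (fully open).
Only numpy, scipy, OpenCV 4.12 (cv2) and the standard library are available. Lean on these libraries where they do the work, as an engineer would, in place of code of your own. Each camera call takes 0.05 s, during which the arm holds its last target.

TASK

Push the open cardboard box along the bench until its side is up against the front leg of the plywood riser, under the mouth of the long black bin. Then lift the bin's rear by its bar handle so that it tips forward over the riser's front edge, easing it up only until the heat sinks begin to slide (never steeper than about 35 degrees), hold it tipped while the first three drop into the box, and lower it flat onto the riser again with the last two still inside, and let go. Keep the gripper off the heat sinks, as their faces must stay clean, and leave the other things on the bench where they are.

Things in the scene. Friction and masses are not known exactly. Their poses are not given: they have to be found in the camera images.
- riser: bench riser, fixed: plywood board 230 (x) by 300 mm (y), top 110 mm above the bench, on full-width grey steel legs at its two ends. Origin on the bench under the board's centre; +y to its front, z up. Front edge and front leg's outer face at y = +150 mm. Bolted on the board beside the long bin: a short bin of capacitors, 84 by 210 mm, centred at x +62, y +10 mm, top 53 mm above the board.
- bin: long black stock bin, loose: 59 mm wide (x), 350 long (y), side walls 40 high, rear wall 54, floor 3 thick, open front (mouth, +y); 0.8 kg full. Origin under its centre. It starts flat on the riser, mouth 20 to 30 mm beyond the front edge, and tips about that edge. The sinks start to slide, as one row, at 13 to 22 degrees of tilt, and stop when it is lowered a few degrees.
- bin_handle (a point): centre of the round steel bar handle behind the bin's rear wall: 10 mm thick, along x, 44 mm free between its ends, 220 mm behind the bin's centre and 45 mm above its underside, 365 to 375 mm behind the riser's front edge. The gap between bar and rear wall is 40 mm; nothing is below the bar but the bench. Axes are the bin's: +y to its mouth, z up.
- bin_mouth (a point): middle of the front edge of the bin's inner floor, where the heat sinks slide out (no front wall): 395 mm ahead (+y) of the bar handle, 3 mm above the bin's underside. Axes are the bin's.
- box_mid (a point): the loose open-topped cardboard box, 190 mm (x) by 150 mm (y), 55 mm high, walls 4 mm, 0.25 kg; this point is its centre, 27.5 mm above the bench. Its -y side faces the riser, its +y side is the one to push on. When home, its -y side lies against the riser's front leg, so its centre is 225 mm from the riser's origin.
- toroid: bystander: toroidal transformer lying flat, 105 mm across, 46 mm high; origin at the centre of its underside
- spool: bystander: solder spool standing on its flange, 62 mm across, 50 mm high; origin at the centre of its underside
- driver: bystander: screwdriver lying on the bench; origin on its underside, axis along x
- sink1_mid (a point): centre (14 mm above its underside) of the first (nearest the mouth) of five equal finned aluminium heat sinks lying in one row in the bin, each 50 mm wide (x), 62 mm long (y, along the bin), 28 mm high (base plate 6 mm, fins 54 mm long), 95 g; axes as the bin's; at the start this centre is 47 mm behind the mouth and each next one 64.5 mm farther back. One falls once its centre has passed the mouth
- sink2_mid (a point): centre (14 mm above its underside) of the second of five equal finned aluminium heat sinks lying in one row in the bin, each 50 mm wide (x), 62 mm long (y, along the bin), 28 mm high (base plate 6 mm, fins 54 mm long), 95 g; axes as the bin's
- sink3_mid (a point): centre (14 mm above its underside) of the third of five equal finned aluminium heat sinks lying in one row in the bin, each 50 mm wide (x), 62 mm long (y, along the bin), 28 mm high (base plate 6 mm, fins 54 mm long), 95 g; axes as the bin's
- sink4_mid (a point): centre (14 mm above its underside) of the fourth of five equal finned aluminium heat sinks lying in one row in the bin, each 50 mm wide (x), 62 mm long (y, along the bin), 28 mm high (base plate 6 mm, fins 54 mm long), 95 g; axes as the bin's
- sink5_mid (a point): centre (14 mm above its underside) of the fifth (rearmost) of five equal finned aluminium heat sinks lying in one row in the bin, each 50 mm wide (x), 62 mm long (y, along the bin), 28 mm high (base plate 6 mm, fins 54 mm long), 95 g; axes as the bin's

How it is judged:
By the outcome, as a careful person would: the job done as asked, in the order asked, and still so for the second after the job is handed in, with the robot touching nothing.
It also fails if it takes over 72 s, if anything falls off the work surface, if the arm or the gripper's body presses on something with over 40 N, if the wrist force passes 120 N, or if a joint passes its speed limit or range.

## Working session

There is one attempt and no reset: what is moved stays moved. The work goes in short steps, Python scripts to look and compute and a shell command to move; the robot and the scene stay as the last step left them, time stands still between calls to the robot, and variables do not carry over. Pictures are saved under pics/ and viewed, and the job is handed in when it is done.

```bash
ls; mkdir -p pics; python3 - <<'E'
from bench import r,cams
import cv2
s=r.sense()
for k,v in s.items(): print(k,v)
print(r.pinch_z)
for n in ["scene","top","wrist"]:
    c=cams.camera(n); cv2.imwrite(f"pics/{n}0.png",c["image"][:,:,::-1]); print(n,c["K"].tolist(),c["R"].round(4).tolist(),c["t"].round(4).tolist())
E
```

```text
pics
t 0.0
qpos [ 1.08269773e+00  2.63543148e-01 -4.89372889e-02  1.25937220e+00
  4.10745432e-05  1.41551026e+00]
dq [-0.00234455 -0.00037777  0.00010668  0.00085836 -0.00097393  0.00057809]
joint_efforts [ 4.44554011e-03 -6.37607932e+01  3.84568441e+01  1.32616141e-02
  1.87783116e-04 -2.20229526e-05]
tcp_pos [0.17136871 0.49594067 0.20571449]
tcp_rot [-5.20309515e-01 -3.09782777e+00  1.55354455e-03]
contact_force [0.30506481 0.03098318 0.23825646]
moment [ 0.01322345  0.05902311 -0.00020958]
finger_gap 1.000754477885059
-0.0187
scene [[395.2029225166922, 0.0, 286.8013030394336], [0.0, 395.2029225166922, 207.51453583095974], [0.0, 0.0, 1.0]] [[0.7084, 0.7057, 0.0146], [0.4392, -0.4245, -0.7918], [-0.5526, 0.5673, -0.6107]] [-0.3978, -0.1816, 1.2597]
top [[380.26250077839524, 0.0, 278.08987480194315], [0.0, 380.26250077839524, 210.9947181071773], [0.0, 0.0, 1.0]] [[0.0125, -0.9996, 0.0251], [-0.9885, -0.0161, -0.1505], [0.1508, -0.0229, -0.9883]] [-0.0723, 0.5723, 0.9273]
wrist [[291.6492439069391, 0.0, 282.64315490044675], [0.0, 291.6492439069391, 210.40763497846234], [0.0, 0.0, 1.0]] [[0.3263, 0.9453, -0.0002], [0.9059, -0.3126, 0.2858], [0.2701, -0.0935, -0.9583]] [-0.5247, -0.037, 0.3792]
```

View pics/scene0.png

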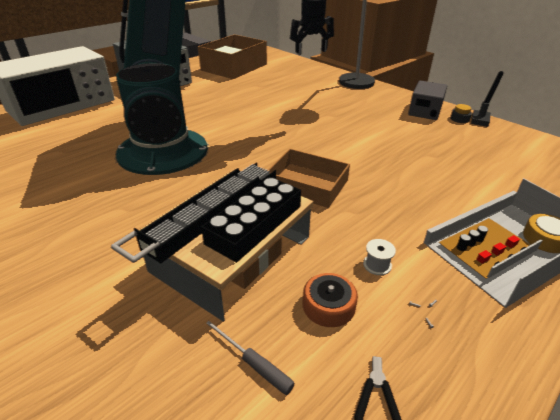

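View pics/top0.png

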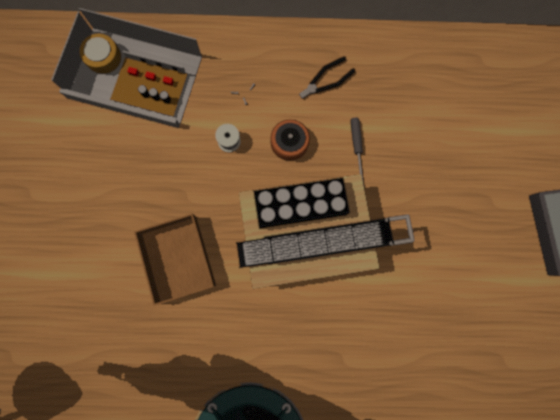

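View pics/wrist0.png

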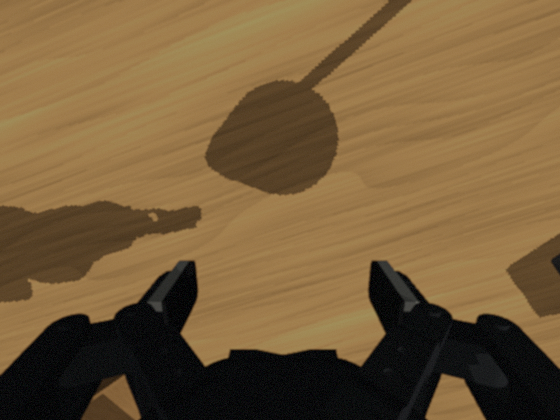

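```bash
python3 - <<'E'
import cv2
im=cv2.imread("pics/top0.png")
c=im[170:310,120:430]; cv2.imwrite("pics/topc.png",cv2.resize(c,None,fx=2.58,fy=2.58,interpolation=cv2.INTER_CUBIC))
im=cv2.imread("pics/scene0.png")
c=im[140:330,100:360]; cv2.imwrite("pics/scenec.png",cv2.resize(c,None,fx=3,fy=3,interpolation=cv2.INTER_CUBIC))
E
```

```text
(no output)
```

View pics/topc.png

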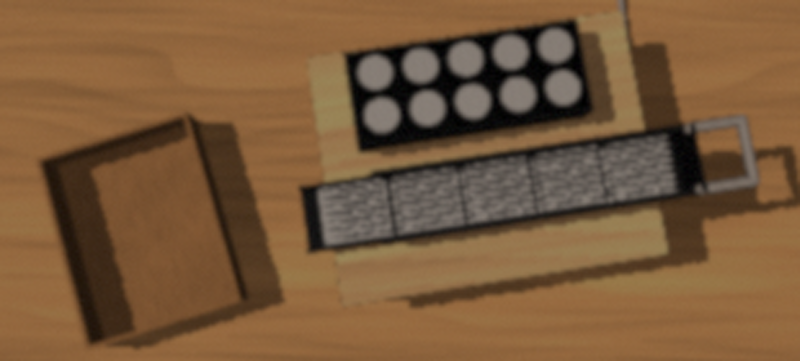

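View pics/scenec.png

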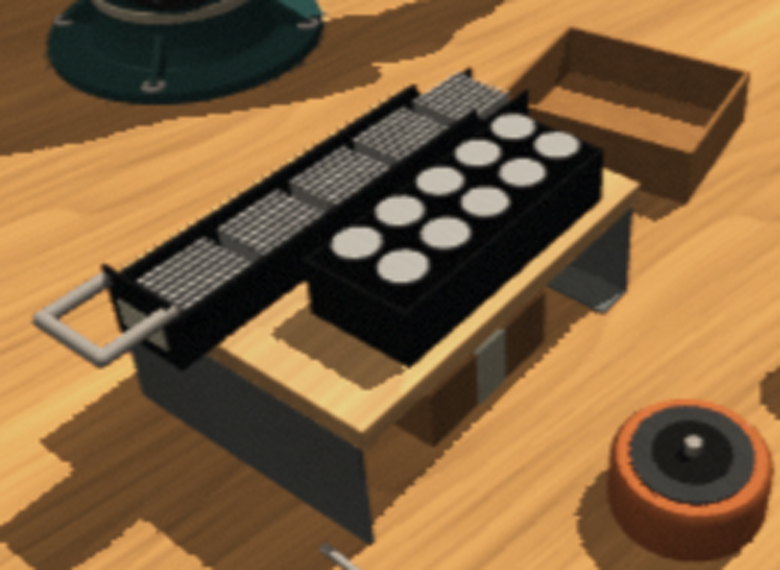

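```bash
cat > h.py <<'E'
from bench import r,cams
import cv2,numpy as np
from scipy.spatial.transform import Rotation as Ro
def ray(c,u,v,z):
    K,R,t=c["K"],c["R"],c["t"]; o=-R.T@t
    d=R.T@np.linalg.inv(K)@np.array([u,v,1.]); return o+d*(z-o[2])/d[2]
def proj(c,X):
    p=c["K"]@(c["R"]@np.asarray(X)+c["t"]); return p[:2]/p[2]
def save(name,fn,box=None,f=1):
    c=cams.camera(name); im=c["image"][:,:,::-1]
    if box: im=im[box[1]:box[3],box[0]:box[2]]
    cv2.imwrite("pics/"+fn,cv2.resize(im,None,fx=f,fy=f,interpolation=cv2.INTER_CUBIC)); return c
def tool(): s=r.sense(); return np.array(s["tcp_pos"]),Ro.from_rotvec(s["tcp_rot"]).as_matrix()
E
python3 - <<'E'
from h import *
np.set_printoptions(precision=4,suppress=True)
c=cams.camera("top"); s=cams.camera("scene")
tp=lambda u,v,z: ray(c,120+u/2.58,170+v/2.58,z)
sp=lambda u,v,z: ray(s,100+u/3,140+v/3,z)
print("board"); B=[tp(*p,.11) for p in [(308,57),(343,305),(668,255),(628,12)]]
for b in B: print(b)
print("cen",np.mean(B,0), [np.linalg.norm(B[i]-B[(i+1)%4]) for i in range(4)])
f=(B[0]+B[1]-B[2]-B[3]); print("front yaw",np.degrees(np.arctan2(f[1],f[0]))-90)
print("scene back right corner",sp(362,443,.11),"front right",sp(638,187,.11))
b=[tp(*p,.055) for p in [(42,160),(187,116),(245,300),(90,343)]]
print("box");[print(x) for x in b]; print(np.mean(b,0),[np.linalg.norm(b[i]-b[(i+1)%4]) for i in range(4)])
print("boxscene",[sp(*p,.055) for p in [(572,30),(748,73),(692,152),(505,95)]])
print("handle bar",tp(741,120,.155),tp(752,186,.155)," scene",sp(45,320,.155),sp(100,355,.155))
m=[tp(302,187,.15),tp(312,250,.15),tp(690,125,.164),tp(702,192,.164)]
for x in m: print("bin",x)
print("tor",ray(c,290,139,.046),"spool",ray(c,228,137,.05),"driver",ray(c,357,135,.01))
E
```

```text
board
[0.6075 0.0307 0.11  ]
[ 0.3823 -0.0068  0.11  ]
[ 0.4301 -0.3003  0.11  ]
[ 0.6559 -0.2687  0.11  ]
cen [ 0.5189 -0.1363  0.11  ] [np.float64(0.22828120871196603), np.float64(0.2974246196982176), np.float64(0.22802258265936454), np.float64(0.30325968536475817)]
front yaw 9.223824356203664
scene back right corner [ 0.6655 -0.2664  0.11  ] front right [0.6124 0.0274 0.11  ]
box
[0.5131 0.2876 0.055 ]
[0.5581 0.1508 0.055 ]
[0.3831 0.0881 0.055 ]
[0.342  0.2313 0.055 ]
[0.4491 0.1895 0.055 ] [np.float64(0.1439462046296742), np.float64(0.1858385064968446), np.float64(0.14900567560509026), np.float64(0.1801926249691918)]
boxscene [array([0.3485, 0.2289, 0.055 ]), array([0.5183, 0.2899, 0.055 ]), array([0.5642, 0.1538, 0.055 ]), array([0.3896, 0.1008, 0.055 ])]
handle bar [ 0.5485 -0.3554  0.155 ] [ 0.4904 -0.3628  0.155 ]  scene [ 0.4982 -0.3614  0.155 ] [ 0.5462 -0.3527  0.155 ]
bin [0.4843 0.0294 0.15  ]
bin [0.4304 0.0193 0.15  ]
bin [ 0.5421 -0.3071  0.164 ]
bin [ 0.484  -0.3157  0.164 ]
tor [ 0.7649 -0.0929  0.046 ] spool [0.7655 0.0692 0.05  ] driver [ 0.793  -0.2788  0.01  ]
```

```bash
cat >> h.py <<'E'
O=np.array([.520,-.136,0]); yaw=np.radians(9.2)
X=np.array([np.cos(yaw),np.sin(yaw),0]); Y=np.array([-np.sin(yaw),np.cos(yaw),0]); Z=np.array([0,0,1.])
def W(x,y,z): return O+x*X+y*Y+z*Z
def inR(p): d=np.asarray(p)-O; return np.array([d@X,d@Y,d[2]])
def go(target,yaxis=None):
    p,R=tool(); sh=R.T@(np.asarray(target)-p); out=[0,0,0]
    if yaxis is not None:
        best=None
        for s in (1,-1):
            y=s*yaxis; z=-Z; Rt=np.column_stack([np.cross(y,z),y,z]); rv=Ro.from_matrix(R.T@Rt).as_rotvec()
            if best is None or np.linalg.norm(rv)<np.linalg.norm(best): best=rv
        out=best/(np.pi/2)
    print("turn",np.round(out,3),"shift",np.round(sh,4),"tcp riser",inR(p).round(4),"t",round(r.sense()["t"],2))
E
python3 -c "
from h import *
print(W(-.02,.46,.1)); go(W(-.02,.46,.1),X)"
```

```text
[0.42671193 0.31488506 0.1       ]
turn [-0.     0.     0.686] shift [-0.3005 -0.0878  0.106 ] tcp riser [-0.243   0.6797  0.206 ] t 0.25
```

```bash
python3 -m handwheel '0 0 0.34 -0.15 -0.044 0.05 1; 0 0 0.686 -0.3005 -0.088 0.106 1; 0 0 0.686 -0.3005 -0.088 0.106 1; 0 0 0.686 -0.3005 -0.088 0.106 1; 0 0 0.686 -0.3005 -0.088 0.106 1; 0 0 0.686 -0.3005 -0.088 0.106 1; 0 0 0.686 -0.3005 -0.088 0.106 1; 0 0 0.686 -0.3005 -0.088 0.106 1; 0 0 0.686 -0.3005 -0.088 0.106 1; 0 0 0.686 -0.3005 -0.088 0.106 1; 0 0 0.686 -0.3005 -0.088 0.106 1; 0 0 0.686 -0.3005 -0.088 0.106 1'
python3 -c "
from h import *
go(W(-.02,.46,.02),X);save('top','t1.png');save('wrist','w1.png')"
```

```text
t: 1.25
tcp_pos: [0.4262, 0.3154, 0.1005]
tcp_rot: [-2.032, -2.396, -0.001]
contact_force: [-0.5, 0.0, 0.1]
finger_gap: 1.005
turn [ 0.    -0.     0.002] shift [-0.0007  0.0004  0.0805] tcp riser [-0.0204  0.4606  0.1005] t 1.25
```

View pics/t1.png

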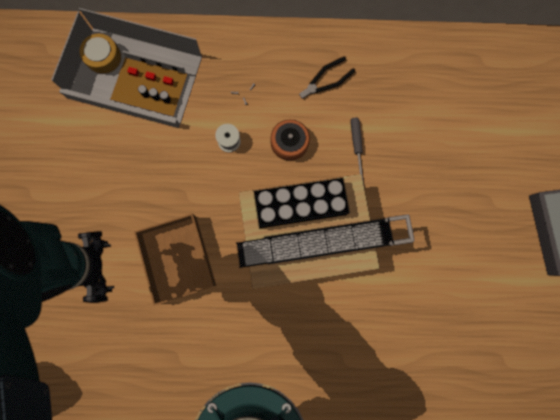

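View pics/w1.png

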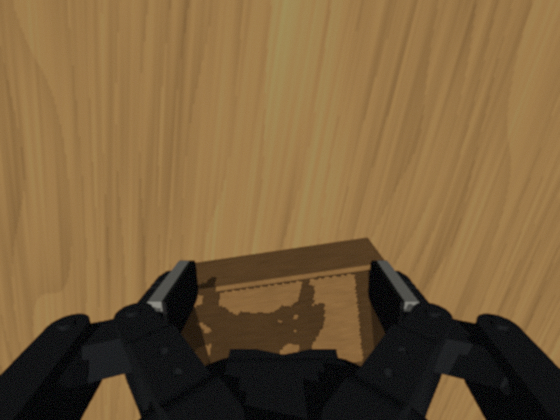

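```bash
python3 -m handwheel '0 0 0 0 0 0.04 1; 0 0 0 0 0 0.075 1; 0 0 0 0 0 0.088 1; 0 0 0 0 0 0.088 1; 0 0 0 -0.015 0 0.088 1; 0 0 0 -0.03 0 0.088 1; 0 0 0 -0.04 0 0.088 1; 0 0 0 -0.05 0 0.088 1; 0 0 0 -0.06 0 0.088 1; 0 0 0 -0.07 0 0.088 1; 0 0 0 -0.08 0 0.088 1; 0 0 0 -0.09 0 0.088 1'
python3 -m handwheel '0 0 0 -0.01 0 0 1; 0 0 0 -0.02 0 0 1; 0 0 0 -0.027 0 0 1; 0 0 0 -0.034 0 0 1; 0 0 0 -0.04 0 0 1; 0 0 0 -0.04 0 0 1'
python3 -c "
from h import *
go(W(-.02,.311,.012),X);save('top','t2.png',(100,150,400,330),2.6)"
```

```text
t: 2.35
tcp_pos: [0.4413, 0.2253, 0.0124]
tcp_rot: [-2.036, -2.392, -0.001]
contact_force: [-0.2, 2.2, 1.4]
finger_gap: 1.0
t: 2.85
tcp_pos: [0.4476, 0.1854, 0.0121]
tcp_rot: [2.037, 2.391, -0.001]
contact_force: [0.6, 0.3, -1.0]
finger_gap: 1.004
turn [-0.     0.    -0.001] shift [-0.0179  0.0001  0.0001] tcp riser [-0.0201  0.3289  0.0121] t 2.85
```

View pics/t2.png

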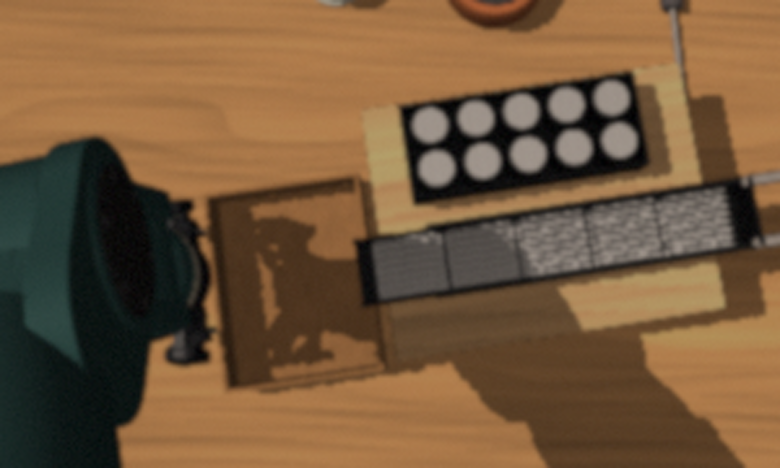

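```bash
python3 -m handwheel '0 0 0 -0.005 0 0 1; 0 0 0 -0.01 0 0 1; 0 0 0 -0.013 0 0 1; 0 0 0 -0.013 0 0 1'
python3 -m handwheel '0 0 0 -0.0015 0 0 1; 0 0 0 -0.003 0 0 1; 0 0 0 -0.003 0 0 1'
python3 -c "
from h import *
go(W(-.02,.311,.012),X);save('top','t3.png',(100,150,400,330),2.6)"
```

```text
t: 3.23
tcp_pos: [0.4497, 0.1731, 0.0121]
tcp_rot: [2.037, 2.392, -0.0]
contact_force: [0.4, 0.3, 0.2]
finger_gap: 0.999
t: 3.48
tcp_pos: [0.45, 0.1707, 0.0122]
tcp_rot: [-2.036, -2.392, -0.0]
contact_force: [-1.2, 1.7, 0.7]
finger_gap: 0.999
turn [-0. -0. -0.] shift [-0.003   0.0001  0.0002] tcp riser [-0.0201  0.314   0.0122] t 3.48
```

View pics/t3.png

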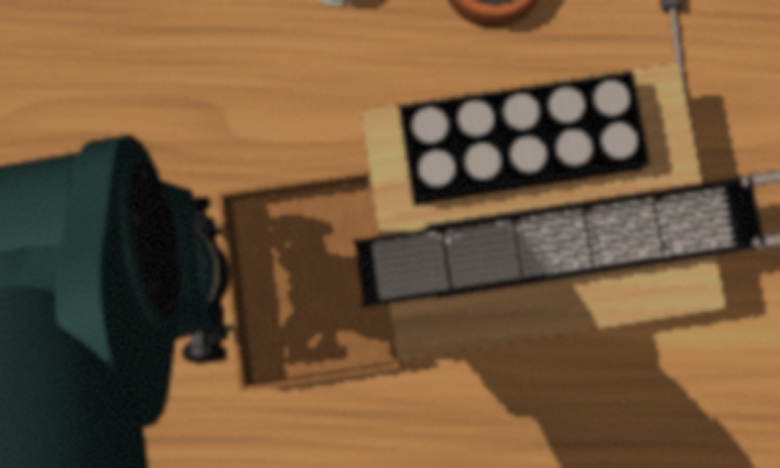

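Not pressed yet; creep on until the force rises.

```bash
python3 -m handwheel '0 0 0 -0.0015 0 0 1; 0 0 0 -0.003 0 0 1; 0 0 0 -0.003 0 0 1'; python3 -m handwheel '0 0 0 -0.001 0 0 1; 0 0 0 -0.002 0 0 1; 0 0 0 -0.002 0 0 1';  python3 -m handwheel '0 0 0 -0.001 0 0 1; 0 0 0 -0.002 0 0 1; 0 0 0 -0.002 0 0 1'
```

```text
t: 3.78
tcp_pos: [0.4492, 0.1698, 0.0121]
tcp_rot: [-2.031, -2.39, -0.003]
contact_force: [-8.6, 17.7, 5.0]
finger_gap: 1.002
t: 4.03
tcp_pos: [0.4492, 0.1695, 0.0122]
tcp_rot: [-2.028, -2.389, -0.008]
contact_force: [-10.8, 32.1, 4.4]
finger_gap: 1.002
t: 4.28
tcp_pos: [0.4492, 0.1693, 0.0122]
tcp_rot: [-2.024, -2.388, -0.012]
contact_force: [-13.2, 46.7, 4.7]
finger_gap: 1.0
```

```bash
python3 -m handwheel '0 0 0 0.004 0 0 1; 0 0 0 0.01 0 0 1; 0 0 0 0.03 0 0 1; 0 0 0 0.03 0 -0.03 1; 0 0 0 0.03 0 -0.07 1; 0 0 0 0.03 0 -0.11 1; 0 0 0 0.03 0 -0.15 1; 0 0 0 0.03 0 -0.19 1; 0 0 0 0.03 0 -0.23 1; 0 0 0 0.03 0 -0.27 1; 0 0 0 0.03 0 -0.29 1; 0 0 0 0.03 0 -0.29 1'
python3 -c "
from h import *
H=(np.array([.5195,-.359,.155])+np.array([.5222,-.357,.155]))/2; print(inR(H), r.sense()['qpos'])
go(np.array([H[0],H[1],.30]),Y)
save('top','t4.png',(100,150,400,330),2.6)"
```

```text
t: 5.28
tcp_pos: [0.4479, 0.1937, 0.3064]
tcp_rot: [2.034, 2.389, 0.008]
contact_force: [-0.2, 0.5, 0.3]
finger_gap: 1.002
[-0.03465456 -0.21928015  0.155     ] [ 2.41308996e-01  1.83155226e-01  1.13799411e-01  1.49490527e+00
 -5.92374818e-04  1.65175928e+00]
turn [ 0.003 -0.003  1.   ] shift [-0.5562 -0.0161  0.0064] tcp riser [-0.0185  0.3369  0.3064] t 5.28
```

View pics/t4.png

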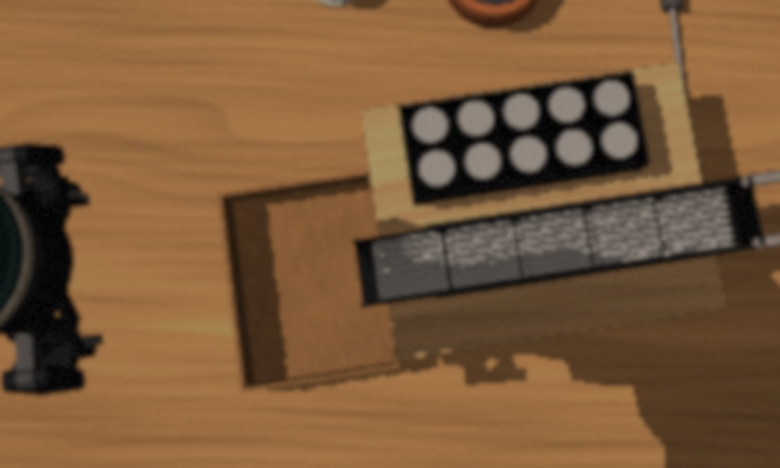

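```bash
python3 -c "
from h import *
c=cams.camera('top')
for u,v in [(223,197),(245,385)]: print(inR(ray(c,100+u/2.6,150+v/2.6,.055)))
for u,v in [(362,110),(396,356)]: print('edge',inR(ray(c,100+u/2.6,150+v/2.6,.11)))
"
python3 -m handwheel '0 0 0.08 -0.04 0 0 1; 0 0 0.16 -0.08 0 0 0.5; 0 0 0.24 -0.12 0 0 0.45; 0 0 0.32 -0.16 0 0 0.45; 0 0 0.4 -0.2 0 0 0.45; 0 0 0.48 -0.24 -0.005 0 0.45; 0 0 0.55 -0.28 -0.008 0 0.45; 0 0 0.62 -0.32 -0.01 0 0.45; 0 0 0.7 -0.36 -0.01 0 0.45; 0 0 0.78 -0.4 -0.012 0 0.45; 0 0 0.85 -0.44 -0.014 0 0.45; 0 0 0.92 -0.48 -0.016 0 0.45'
python3 -c "
from h import *
go(W(-.0347,-.2193,.30),Y); print(r.sense()['qpos'])"
```

```text
[0.05876885 0.29666848 0.055     ]
[-0.11973106  0.29615854  0.055     ]
edge [0.11252057 0.15097001 0.11      ]
edge [-0.11217201  0.15062156  0.11      ]
t: 6.38
tcp_pos: [0.5067, -0.2849, 0.3006]
tcp_rot: [-3.11, -0.438, 0.003]
contact_force: [1.3, 0.3, 0.1]
finger_gap: 0.449
turn [-0.001  0.001  0.076] shift [-0.0066  0.0742  0.0005] tcp riser [-0.037  -0.1448  0.3006] t 6.38
[-6.52216907e-01  3.62850400e-01  3.53582495e-01  1.56371130e+00
 -3.04081934e-04  2.20929208e+00]
```

```bash

python3 -m handwheel '0 0 0.04 -0.004 0.037 0 0.45; 0 0 0.076 -0.007 0.07 0.02 0.45; 0 0 0.076 -0.007 0.074 0.04 0.45; 0 0 0.076 -0.007 0.074 0.04 0.45; 0 0 0.076 -0.007 0.074 0.04 0.45'
python3 -c "
from h import *
go(W(-.0347,-.2193,.30),Y); save('wrist','w5.png'); save('scene','s5.png'); save('top','t5.png')
p,R=tool();print(R)"
```

```text
t: 6.8
tcp_pos: [0.5206, -0.3552, 0.2606]
tcp_rot: [-3.128, -0.261, 0.004]
contact_force: [-0.7, 1.1, -0.6]
finger_gap: 0.451
turn [-0.002  0.002  0.004] shift [-0.0004  0.0027 -0.0394] tcp riser [-0.0344 -0.2165  0.2606] t 6.8
[[ 9.85924811e-01  1.67186173e-01  1.02471556e-03]
 [ 1.67187095e-01 -9.85924785e-01 -8.90934606e-04]
 [ 8.61340519e-04  1.04971375e-03 -9.99999078e-01]]
```

View pics/w5.png

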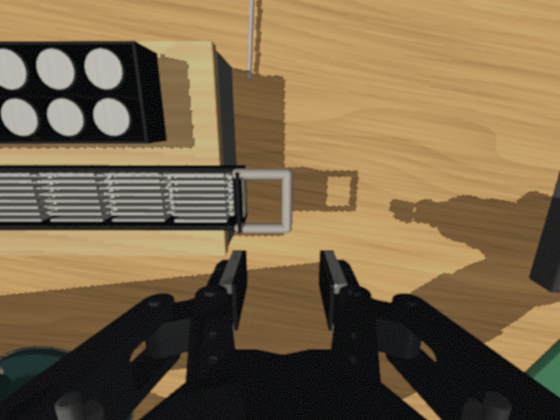

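View pics/s5.png

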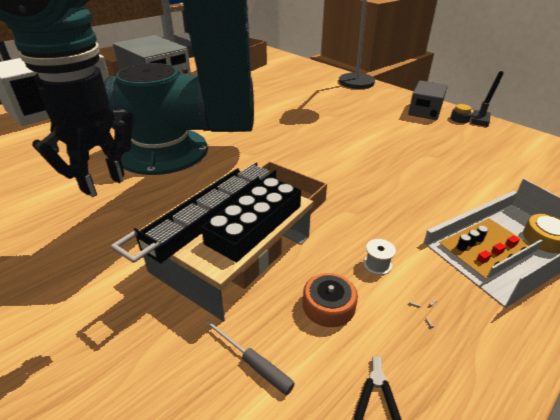

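View pics/t5.png

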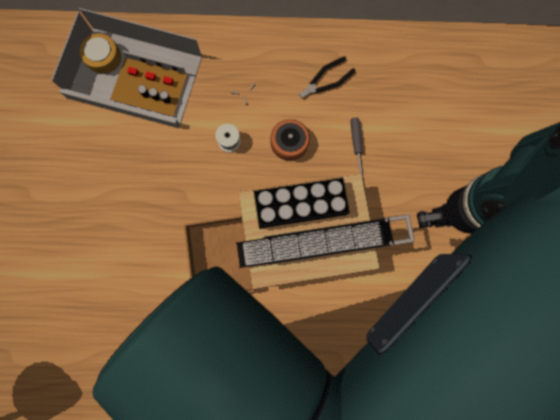

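```bash

python3 -c "
from h import *
c=cams.camera('wrist')
for p in [(288,175),(288,229),(240,197)]: print(inR(ray(c,*p,.155)))
c=cams.camera('top')
print(inR(ray(c,409.5,229,.155)))
for z in (.155,.16): print(proj(cams.camera('wrist'),W(-.0347,-.2193,z)))
s=cams.camera('scene')
print(inR(ray(s,117,247,.155)),inR(ray(s,134,257.5,.155)))
"
```

```text
[-0.00800917 -0.22127052  0.155     ]
[-0.06291612 -0.22199462  0.155     ]
[-0.03002607 -0.17466728  0.155     ]
[-0.03573311 -0.22063817  0.155     ]
[285.36933215 202.08375305]
[285.31903711 203.42081999]
[-0.05411457 -0.2174651   0.155     ] [-0.00948563 -0.2162238   0.155     ]
```

```bash

python3 -m handwheel '0 0 0.004 0 0.0035 0.03 0.45; 0 0 0.004 0 0.0035 0.06 0.45; 0 0 0.004 0 0.0035 0.085 0.45; 0 0 0.004 0 0.0035 0.105 0.45; 0 0 0.004 0 0.0035 0.12 0.45; 0 0 0.004 0 0.0035 0.126 0.45; 0 0 0.004 0 0.0035 0.126 0.45' 40
python3 -c "
from h import *
go(W(-.0347,-.22,.135),Y); save('wrist','w6.png'); save('scene','s6.png',(50,140,330,340),2.8); p,R=tool();print(R)"
```

```text
t: 7.78
tcp_pos: [0.5217, -0.3589, 0.1353]
tcp_rot: [-3.13, -0.252, 0.002]
contact_force: [-1.1, -0.3, 0.5]
finger_gap: 0.449
turn [-0.001  0.001  0.   ] shift [-0.0007 -0.0003  0.0003] tcp riser [-0.034  -0.2203  0.1353] t 7.78
[[ 9.87139912e-01  1.59857041e-01  7.20854013e-04]
 [ 1.59857521e-01 -9.87139873e-01 -6.66602859e-04]
 [ 6.05022579e-04  7.73264224e-04 -9.99999518e-01]]
```

View pics/w6.png

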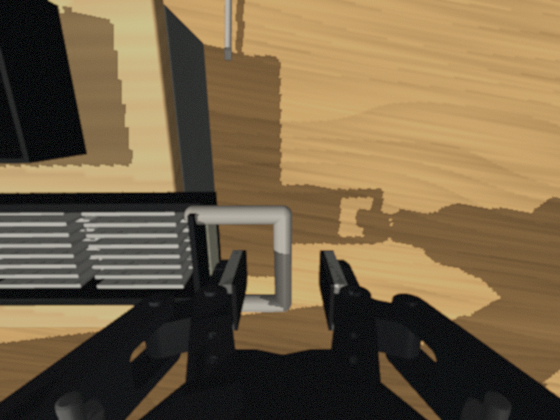

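View pics/s6.png

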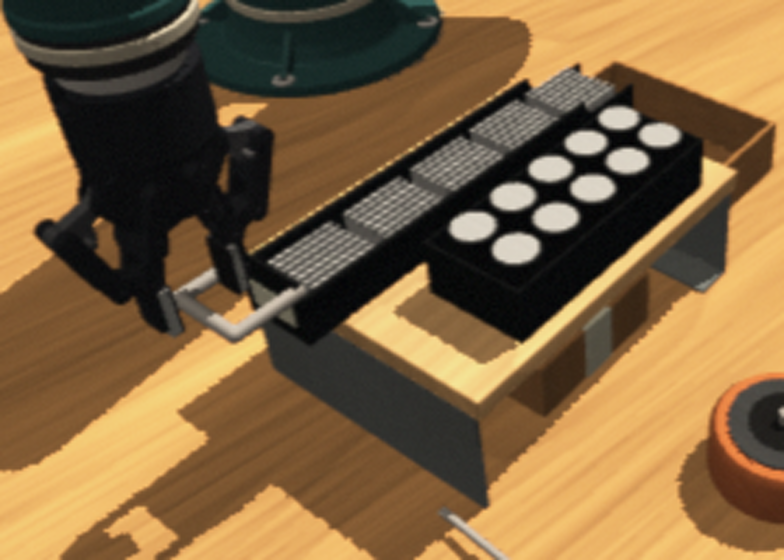

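```bash

python3 -m handwheel '0 0 0 0 0 0 0.2; 0 0 0 0 0 0 0.05; 0 0 0 0 0 0 0; 0 0 0 0 0 0 0; 0 0 0 0 0 0 0; 0 0 0 0 0 0 0; 0 0 0 0 0 0 0' 40
python3 -c "
import numpy as np
for d in [3,6,9,10,11,12,13,14,15,16,17,18,19,20,21,22,23,24]:
  c,s=np.cos(np.radians(d)),np.sin(np.radians(d)); print(d,round(.370-(.370*c-.045*s),4),round(.37*s+.045*c-.045,4))
from h import *
go(W(-.0347,-.22,.135),Y)"
```

```text
t: 8.47
tcp_pos: [0.5221, -0.3594, 0.1362]
tcp_rot: [-3.131, -0.252, 0.0]
contact_force: [-0.0, -0.1, -0.1]
finger_gap: -0.002
3 0.0029 0.0193
6 0.0067 0.0384
9 0.0116 0.0573
10 0.0134 0.0636
11 0.0154 0.0698
12 0.0174 0.0759
13 0.0196 0.0821
14 0.0219 0.0882
15 0.0243 0.0942
16 0.0267 0.1002
17 0.0293 0.1062
18 0.032 0.1121
19 0.0348 0.118
20 0.0377 0.1238
21 0.0407 0.1296
22 0.0438 0.1353
23 0.047 0.141
24 0.0503 0.1466
turn [-0.  0. -0.] shift [-0.001  -0.0008  0.0012] tcp riser [-0.0337 -0.2208  0.1362] t 8.47
```

```bash

python3 -c "
from h import *
save('wrist','w7.png'); save('scene','s7.png',(50,140,330,340),2.8)"
```

```text
(no output)
```

View pics/w7.png

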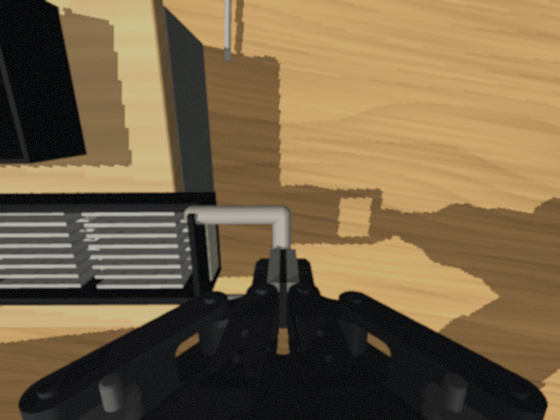

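View pics/s7.png

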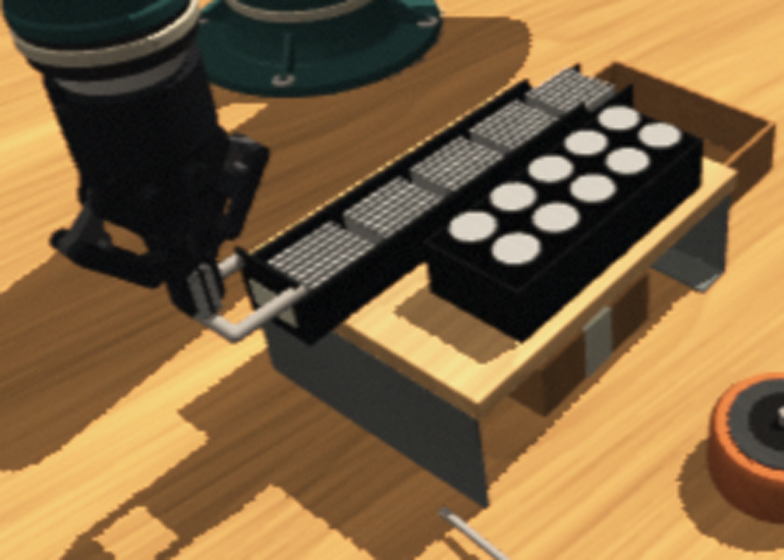

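```bash

python3 -c "
from h import *
s=cams.camera('scene');p,R=tool()
f=lambda q:((proj(s,q)-[50,140])*2.8).round(0)
print(f(p),f(p-R[:,2]*.0187))
for x in (-.0567,-.0347,-.0127): print(f(W(x,-.22,.155)))
w=cams.camera('wrist'); print(proj(w,p),proj(w,p-R[:,2]*.0187),proj(w,W(-.0347,-.22,.155)))
save('scene','s8.png',(90,210,170,270),9.5)
"; python3 -m handwheel '0 0 0 0 0 -0.004 0; 0 0 0 0 0 -0.008 0;0 0 0 0 0 -0.008 0'
```

```text
[211. 338.] [204. 317.]
[181. 300.]
[204. 315.]
[227. 330.]
[282.7670454  244.93037439] [282.74508165 258.25861378] [281.30174328 260.00298678]
t: 8.97
tcp_pos: [0.5224, -0.3597, 0.1452]
tcp_rot: [3.131, 0.252, 0.001]
contact_force: [-0.6, 1.0, -0.4]
finger_gap: 0.002
```

View pics/s8.png

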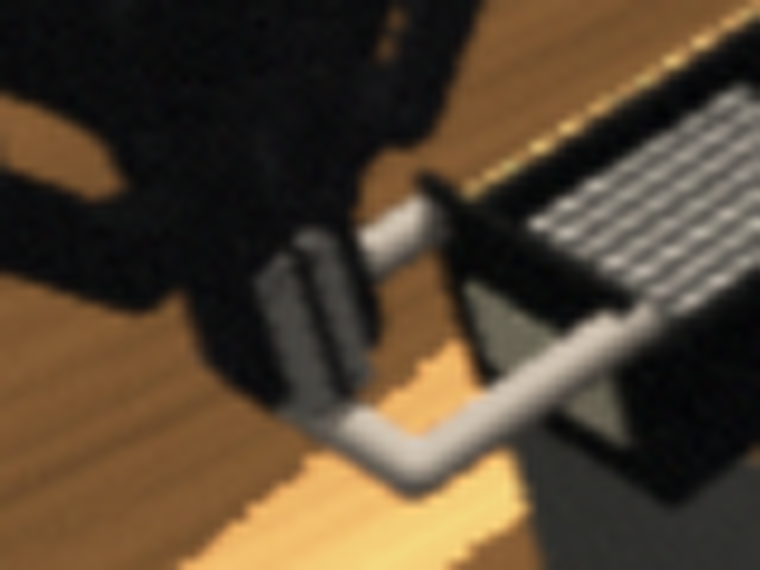

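```bash

python3 -c "
from h import *
w=cams.camera('wrist');p,R=tool()
print(w['R']@p+w['t'], w['R']@W(-.0347,-.22,.155)+w['t'], p)
save('scene','s9.png',(90,210,170,270),9.5); save('wrist','w9.png',(200,200,380,335),4.4)
"
```

```text
[2.25024233e-05 2.14651126e-02 1.82397091e-01] [-0.00106025  0.02557595  0.1729887 ] [ 0.5223177  -0.35958679  0.14480779]
```

View pics/s9.png

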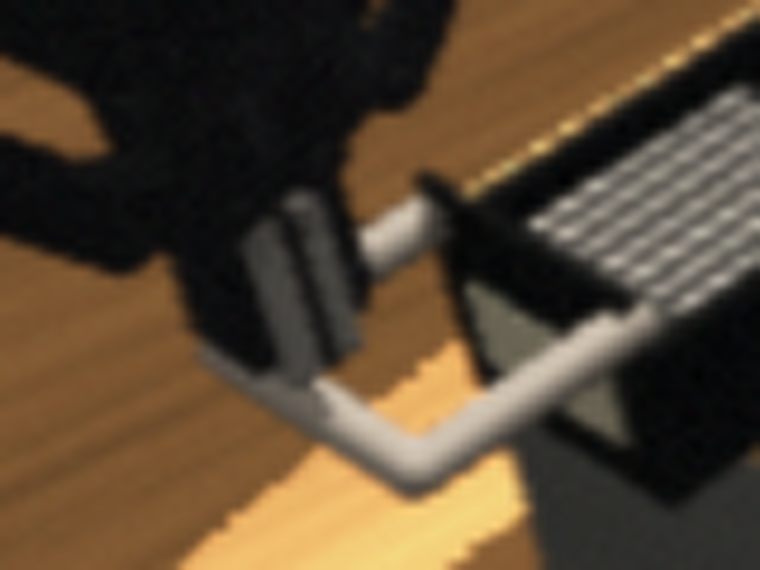

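View pics/w9.png

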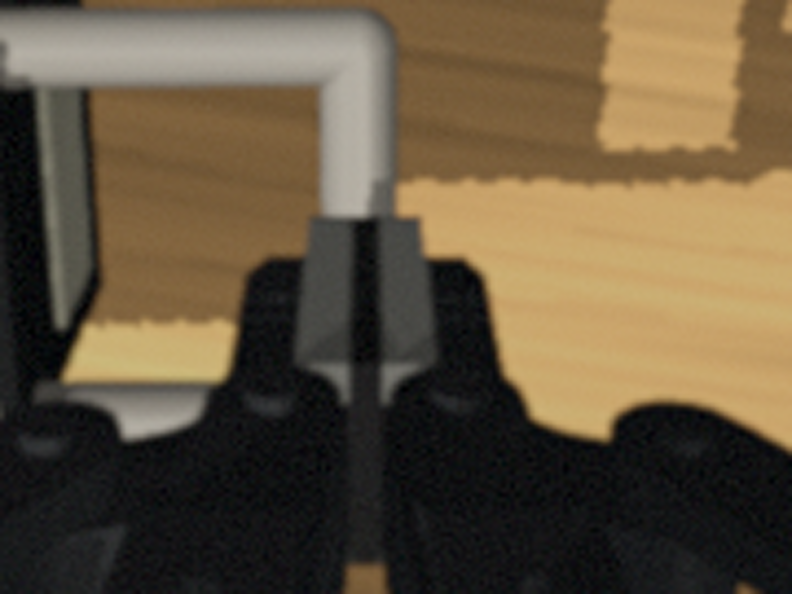

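```bash

python3 -c "
from h import *
s=cams.camera('scene')
for z in (.145,.155,.165,.175,.185): print(z,((proj(s,W(-.0235,-.2205,z))-[90,210])*9.5).round(), inR(ray(s,124.2,249.2,z)).round(3))
print(r.sense())
"
```

```text
0.145 [361. 472.] [-0.05  -0.208  0.145]
0.155 [348. 432.] [-0.04  -0.214  0.155]
0.165 [335. 391.] [-0.029 -0.219  0.165]
0.175 [321. 350.] [-0.018 -0.224  0.175]
0.185 [308. 307.] [-0.007 -0.229  0.185]
{'t': 9.1667, 'qpos': array([-7.31358210e-01,  4.72809767e-01,  1.11530203e-01,  1.20950299e+00,
        6.45915213e-06,  2.24981612e+00]), 'dq': array([-0.00050959,  0.00069571, -0.00275005, -0.00018217,  0.00032935,
       -0.00047255]), 'joint_efforts': array([ 6.09039256e-03, -8.26359916e+01,  3.82890701e+01,  1.76593498e-02,
        1.31074630e-04,  7.78234266e-05]), 'tcp_pos': array([ 0.52205808, -0.35937424,  0.14415362]), 'tcp_rot': array([3.13148681e+00, 2.51713964e-01, 2.22544855e-05]), 'contact_force': array([ 0.21812384, -0.31623957,  0.14298516]), 'moment': array([ 0.03631037,  0.01620141, -0.04892254]), 'finger_gap': -0.0018611727810802113}
```

```bash

python3 -m handwheel '0 0 0 0 0 -0.005 0.35; 0 0 0 0 0 -0.005 0.35; 0 0 0 0 0 -0.005 0.35; 0 0 0 0 0 -0.005 0.35; 0 0 0 0 0 0.005 0.35; 0 0 0 0 0 0.015 0.35; 0 0 0 0 0 0.023 0.35; 0 0 0 0 0 0.03 0.35; 0 0 0 0 0 0.03 0.35'
python3 -c "
from h import *
go(W(-.0347,-.22,.115),Y); save('wrist','w10.png'); save('scene','s10.png',(70,180,190,270),6.5)"
```

```text
t: 9.92
tcp_pos: [0.5213, -0.3587, 0.1121]
tcp_rot: [-3.129, -0.252, 0.003]
contact_force: [0.3, -0.1, 0.7]
finger_gap: 0.345
turn [-0.001  0.001 -0.   ] shift [-0.0004 -0.0001 -0.0029] tcp riser [-0.0343 -0.2201  0.1121] t 9.92
```

View pics/w10.png

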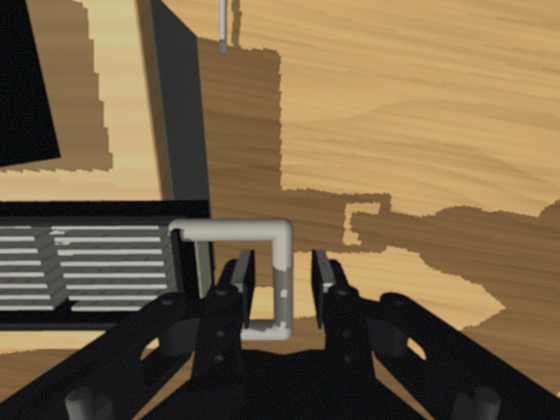

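View pics/s10.png

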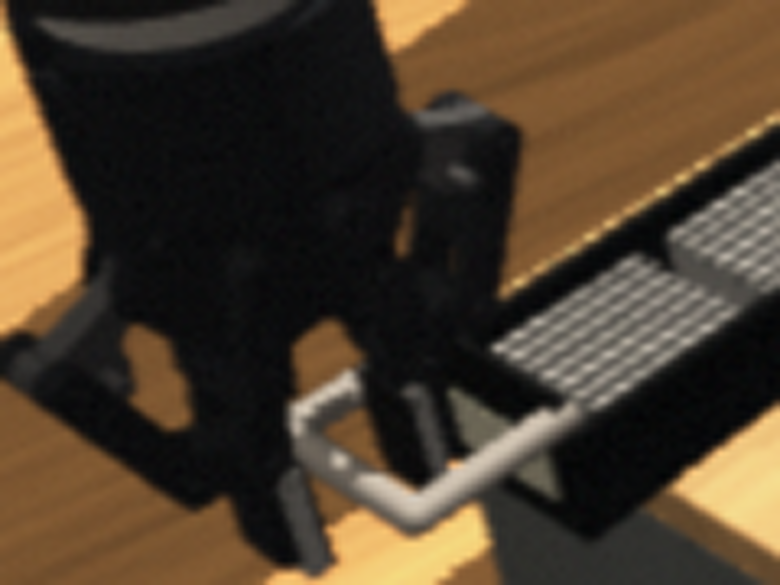

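```bash

python3 -m handwheel '0 0 0 0 0 0 0.2; 0 0 0 0 0 0 0.1; 0 0 0 0 0 0 0; 0 0 0 0 0 0 0; 0 0 0 0 0 0 0; 0 0 0 0 0 0 0' 40
python3 -c "
from h import *
go(W(-.0347,-.22,.115),Y); save('wrist','w11.png',(150,180,410,375),3)"
```

```text
t: 10.52
tcp_pos: [0.5223, -0.3595, 0.1147]
tcp_rot: [3.131, 0.252, 0.001]
contact_force: [-0.0, 0.4, 5.5]
finger_gap: 0.1
turn [ 0. -0. -0.] shift [-0.0012 -0.001  -0.0003] tcp riser [-0.0335 -0.221   0.1147] t 10.52
```

View pics/w11.png

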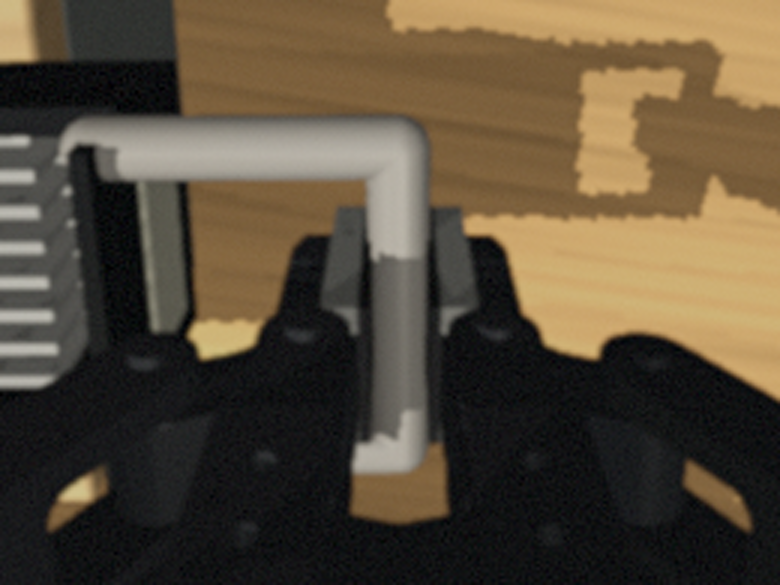

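```bash

python3 -m handwheel '0 0 0 0 -0.001 -0.006 0; 0 0 0 0 -0.002 -0.013 0; 0 0 0 0 -0.003 -0.019 0; 0 0 0 0 -0.004 -0.026 0; 0 0 0 0 -0.0055 -0.032 0; 0 0 0 0 -0.0067 -0.038 0; 0 0 0 0 -0.008 -0.045 0; 0 0 0 0 -0.0097 -0.051 0; 0 0 0 0 -0.0116 -0.057 0; 0 0 0 0 -0.0134 -0.0636 0; 0 0 0 0 -0.0134 -0.0636 0'
python3 -c "
from h import *
go(W(-.0347,-.22,.115),Y); save('scene','s12.png',(50,100,330,310),2.8); save('top','t12.png',(180,180,440,320),3)"
```

```text
t: 11.48
tcp_pos: [0.5202, -0.346, 0.1792]
tcp_rot: [3.131, 0.252, 0.002]
contact_force: [-1.2, 0.4, -4.2]
finger_gap: 0.097
turn [ 0.001 -0.001  0.   ] shift [-0.0014  0.0126  0.0642] tcp riser [-0.0334 -0.2073  0.1792] t 11.48
```

View pics/s12.png

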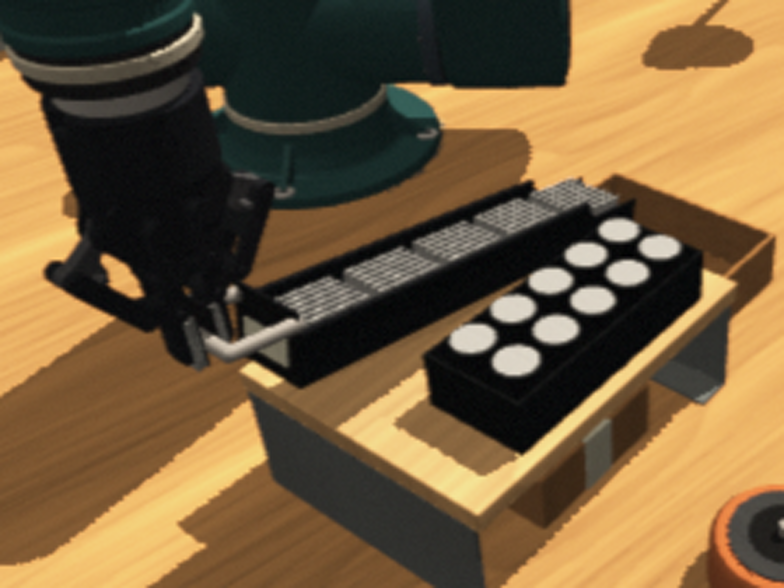

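View pics/t12.png

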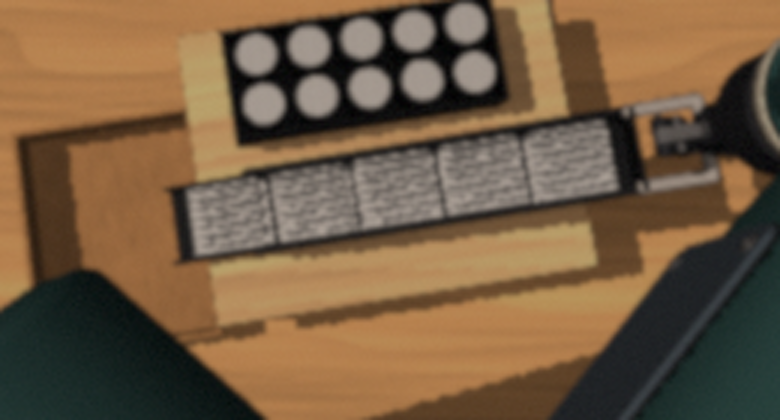

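```bash
cat >> h.py <<'E'
from scipy.optimize import brentq
def theta(z0=.1147):
    z=r.sense()["tcp_pos"][2]-z0
    return brentq(lambda t:.37*np.sin(t)+.045*np.cos(t)-.045-z,-.1,.8)
XC=-.0347
def prof(c,th,h=.031,show=False):
    d=np.arange(-.03,.36,.001); g=cv2.cvtColor(c["image"],cv2.COLOR_RGB2GRAY).astype(np.float32)
    acc=[]
    for x in np.arange(-.018,.019,.004):
        uv=[]
        for dd in d:
            a=.025-dd; uv.append(proj(c,W(XC+x,.150+a*np.cos(th)+h*np.sin(th),.110-a*np.sin(th)+h*np.cos(th))))
        uv=np.array(uv,np.float32); acc.append(cv2.remap(g,uv[:,:1],uv[:,1:],cv2.INTER_LINEAR)[:,0])
    m=np.mean(acc,0)
    return d,m
def row(fn=None):
    from scipy.signal import find_peaks
    c=cams.camera("top"); th=theta(); d,m=prof(c,th)
    dk,_=find_peaks(-m,prominence=12)
    br=np.where(m>70)[0]
    sub=br[d[br]>.1]; 
    print("tilt %.1f t %.2f rear end %.0f front %.0f seams"%(np.degrees(th),r.sense()["t"],1000*d[sub[-1]],1000*d[br[0]]),[(int(round(1000*d[i])),int(m[i])) for i in dk])
    if fn:
        im=c["image"][150:330,170:440,::-1]; cv2.imwrite("pics/"+fn,cv2.resize(im,None,fx=2.8,fy=2.8,interpolation=cv2.INTER_CUBIC))
    return d,m
E
python3 -c "
from h import *
d,m=row(); print([(int(1000*a),int(b)) for a,b in zip(d[::6],m[::6])])"
```

```text
tilt 9.9 t 11.63 rear end 359 front -30 seams [(14, 28), (83, 98), (146, 105), (209, 97), (272, 101), (348, 10)]
[(-30, 110), (-23, 110), (-17, 111), (-11, 112), (-5, 113), (0, 114), (6, 100), (12, 33), (18, 45), (24, 142), (30, 138), (36, 130), (42, 129), (48, 120), (54, 127), (60, 129), (66, 126), (72, 121), (78, 125), (84, 98), (90, 143), (96, 133), (102, 126), (108, 125), (114, 123), (120, 131), (126, 128), (132, 122), (138, 120), (144, 114), (150, 135), (156, 136), (162, 125), (168, 127), (174, 123), (180, 126), (186, 129), (192, 129), (198, 125), (204, 127), (210, 102), (216, 142), (222, 126), (228, 125), (234, 123), (240, 126), (246, 127), (252, 126), (258, 128), (264, 129), (270, 111), (276, 142), (282, 134), (288, 125), (294, 125), (300, 127), (306, 125), (312, 123), (318, 123), (324, 127), (330, 125), (336, 42), (342, 20), (348, 10), (354, 62)]
```

```bash
sed -i 's/sub=br\[d\[br\]>.1\]/sub=br[(d[br]>.1)\&(d[br]<.347)]/' h.py
python3 -m handwheel '0 0 0 0 -0.001 -0.003 0; 0 0 0 0 -0.002 -0.006 0; 0 0 0 0 -0.003 -0.009 0; 0 0 0 0 -0.004 -0.0123 0; 0 0 0 0 -0.004 -0.0123 0'; python3 -c "from h import *;row()"
python3 -m handwheel '0 0 0 0 -0.0011 -0.003 0; 0 0 0 0 -0.0022 -0.0061 0; 0 0 0 0 -0.0022 -0.0061 0'; python3 -c "from h import *;row()"
```

```text
t: 12.05
tcp_pos: [0.5194, -0.3419, 0.1908]
tcp_rot: [-3.131, -0.252, -0.001]
contact_force: [-0.7, 0.6, -4.8]
finger_gap: 0.094
tilt 12.0 t 12.10 rear end 334 front -30 seams [(14, 29), (84, 98), (146, 104), (209, 99), (272, 100), (347, 12)]
t: 12.35
tcp_pos: [0.519, -0.3398, 0.1968]
tcp_rot: [3.131, 0.252, 0.001]
contact_force: [-0.2, 0.3, -5.1]
finger_gap: 0.095
tilt 12.9 t 12.40 rear end 335 front -30 seams [(15, 30), (48, 122), (76, 106), (84, 105), (147, 109), (210, 105), (272, 99), (347, 12)]
```

```bash

python3 -m handwheel '0 0 0 0 -0.0006 -0.0015 0; 0 0 0 0 -0.0012 -0.003 0; 0 0 0 0 -0.0012 -0.003 0' >/dev/null; python3 -c "from h import *;row()"
```

```text
tilt 13.4 t 12.70 rear end 335 front -30 seams [(15, 30), (48, 120), (76, 104), (84, 108), (147, 110), (209, 104), (273, 96), (347, 13)]
```

```bash

python3 -m handwheel '0 0 0 0 -0.0006 -0.0015 0; 0 0 0 0 -0.0012 -0.003 0; 0 0 0 0 -0.0012 -0.003 0' >/dev/null; python3 -c "from h import *;row()"
```

```text
tilt 13.9 t 13.00 rear end 335 front -30 seams [(15, 31), (49, 120), (76, 102), (147, 110), (210, 101), (272, 104), (347, 14)]
```

```bash

python3 -m handwheel '0 0 0 0 -0.0006 -0.0015 0; 0 0 0 0 -0.0012 -0.003 0; 0 0 0 0 -0.0012 -0.003 0' >/dev/null; python3 -c "from h import *;row()"
```

```text
tilt 14.4 t 13.30 rear end 335 front -30 seams [(15, 31), (49, 120), (76, 105), (140, 113), (148, 112), (210, 102), (273, 101), (347, 15)]
```

```bash

python3 -m handwheel '0 0 0 0 -0.0006 -0.0015 0; 0 0 0 0 -0.0012 -0.003 0; 0 0 0 0 -0.0012 -0.003 0' >/dev/null; python3 -c "from h import *;row()"
```

```text
tilt 14.9 t 13.60 rear end 335 front -30 seams [(15, 33), (49, 121), (76, 104), (84, 107), (140, 111), (210, 104), (273, 105), (347, 17)]
```

```bash

python3 -m handwheel '0 0 0 0 -0.0006 -0.0015 0; 0 0 0 0 -0.0012 -0.003 0; 0 0 0 0 -0.0012 -0.003 0' >/dev/null; python3 -c "from h import *;row()"
```

```text
tilt 15.4 t 13.90 rear end 335 front -30 seams [(15, 33), (76, 104), (140, 111), (210, 103), (272, 107), (346, 18)]
```

```bash

python3 -m handwheel '0 0 0 0 -0.0006 -0.0015 0; 0 0 0 0 -0.0012 -0.003 0; 0 0 0 0 -0.0012 -0.003 0' >/dev/null; python3 -c "from h import *;row('t20.png')"
```

```text
tilt 15.9 t 14.20 rear end 335 front -30 seams [(15, 34), (76, 102), (140, 111), (210, 108), (272, 105), (346, 18)]
```

View pics/t20.png

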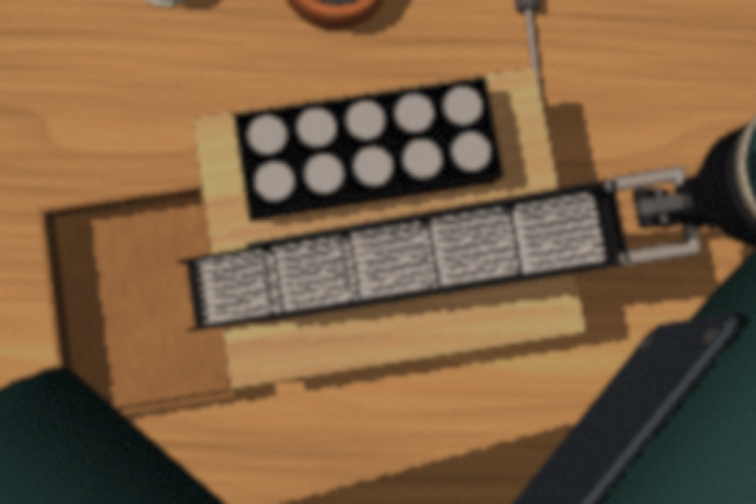

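```bash

python3 -m handwheel '0 0 0 0 -0.0006 -0.0015 0; 0 0 0 0 -0.0013 -0.003 0; 0 0 0 0 -0.0013 -0.003 0' >/dev/null; python3 -c "from h import *;row()"
```

```text
tilt 16.4 t 14.50 rear end 333 front -30 seams [(14, 45), (74, 104), (138, 111), (207, 110), (270, 110), (346, 21)]
```

```bash

python3 -m handwheel '0 0 0 0 -0.0006 -0.0015 0; 0 0 0 0 -0.0013 -0.003 0; 0 0 0 0 -0.0013 -0.003 0' >/dev/null; python3 -c "from h import *;row()"
```

```text
tilt 16.9 t 14.80 rear end 321 front -30 seams [(62, 105), (127, 106), (190, 114), (258, 114), (346, 22)]
```

```bash

python3 -m handwheel '0 0 0 0 0.0008 0.002 0' >/dev/null; python3 -c "from h import *;row()"
```

```text
tilt 16.5 t 14.93 rear end 310 front -30 seams [(52, 108), (116, 106), (179, 115), (248, 119), (346, 21)]
```

```bash

python3 -m handwheel '0 0 0 0 0 0 0; 0 0 0 0 0 0 0' >/dev/null; python3 -c "from h import *;row()"
```

```text
tilt 16.5 t 15.15 rear end 288 front -30 seams [(31, 102), (95, 116), (157, 111), (220, 117), (346, 20)]
```

```bash

python3 -m handwheel '0 0 0 0 0.0013 0.003 0; 0 0 0 0 0.0013 0.003 0' >/dev/null; python3 -c "from h import *;row('t25.png')"
```

```text
tilt 16.0 t 15.37 rear end 260 front -30 seams [(-8, 57), (68, 113), (130, 110), (192, 114), (346, 19)]
```

View pics/t25.png

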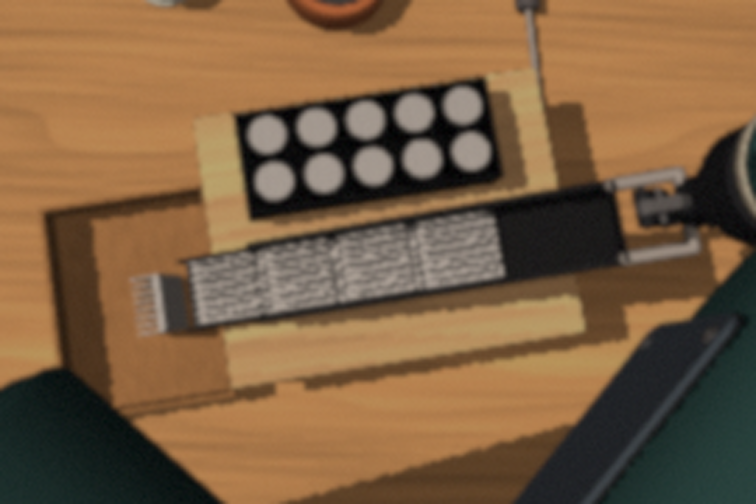

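```bash

python3 -m handwheel '0 0 0 0 0.0025 0.006 0; 0 0 0 0 0.0036 0.009 0' >/dev/null; python3 -c "from h import *;row()"
```

```text
tilt 14.4 t 15.58 rear end 231 front -30 seams [(39, 106), (102, 107), (163, 119), (347, 15)]
```

```bash

python3 -m handwheel '0 0 0 0 0 0 0; 0 0 0 0 0 0 0' >/dev/null; python3 -c "from h import *;row()"
```

```text
tilt 14.6 t 15.80 rear end 213 front -30 seams [(-9, 87), (19, 15), (47, 124), (84, 109), (146, 122), (346, 16)]
```

```bash

python3 -m handwheel '0 0 0 0 -0.002 -0.005 0; 0 0 0 0 -0.002 -0.005 0' >/dev/null; python3 -c "from h import *;row('t28.png')"
```

```text
tilt 15.5 t 16.02 rear end 208 front -30 seams [(-21, 67), (15, 30), (76, 108), (139, 113), (346, 19)]
```

View pics/t28.png

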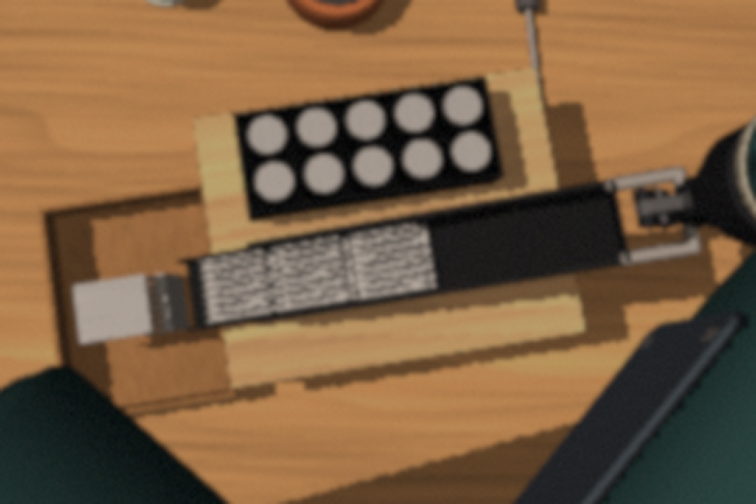

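```bash

python3 -m handwheel '0 0 0 0 -0.0013 -0.003 0; 0 0 0 0 -0.0013 -0.003 0' >/dev/null; python3 -c "from h import *;row()"
```

```text
tilt 15.9 t 16.23 rear end 205 front -30 seams [(12, 44), (73, 103), (135, 118), (346, 19)]
```

```bash

python3 -m handwheel '0 0 0 0 0 0 0; 0 0 0 0 0 0 0; 0 0 0 0 0 0 0' >/dev/null; python3 -c "from h import *;row()"
```

```text
tilt 15.9 t 16.53 rear end 200 front -30 seams [(2, 56), (65, 113), (128, 111), (136, 103), (346, 19)]
```

```bash

python3 -m handwheel '0 0 0 0 0 0 0; 0 0 0 0 0 0 0; 0 0 0 0 0 0 0; 0 0 0 0 0 0 0' >/dev/null; python3 -c "from h import *;row()"
```

```text
tilt 15.9 t 16.92 rear end 191 front -30 seams [(-1, 100), (55, 103), (128, 89), (346, 19)]
```

```bash

python3 -m handwheel '0 0 0 0 0 0 0; 0 0 0 0 0 0 0; 0 0 0 0 0 0 0; 0 0 0 0 0 0 0' >/dev/null; python3 -c "from h import *;row()"
```

```text
tilt 15.9 t 17.30 rear end 182 front -30 seams [(6, 124), (45, 102), (108, 109), (118, 73), (346, 20)]
```

```bash

python3 -m handwheel '0 0 0 0 0 0 0; 0 0 0 0 0 0 0; 0 0 0 0 0 0 0; 0 0 0 0 0 0 0; 0 0 0 0 0 0 0' >/dev/null; python3 -c "from h import *;row()"
```

```text
tilt 15.9 t 17.77 rear end 170 front -30 seams [(15, 93), (36, 45), (105, 61), (346, 20)]
```

```bash

python3 -m handwheel '0 0 0 0 0 0 0; 0 0 0 0 0 0 0; 0 0 0 0 0 0 0; 0 0 0 0 0 0 0' >/dev/null; python3 -c "from h import *;row('t33.png')"
```

```text
tilt 15.9 t 18.15 rear end 158 front -30 seams [(-8, 98), (16, 30), (81, 108), (92, 49), (346, 20)]
```

View pics/t33.png

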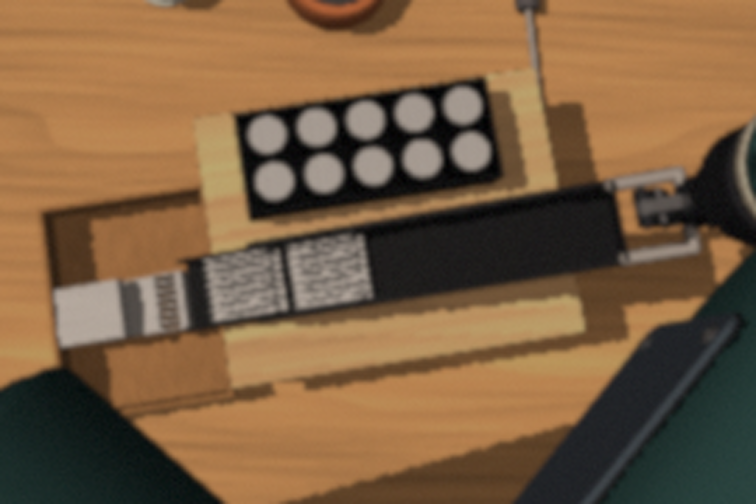

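```bash

python3 -m handwheel '0 0 0 0 0.003 0.008 0; 0 0 0 0 0.0069 0.0175 0; 0 0 0 0 0.0095 0.025 0; 0 0 0 0 0.0131 0.036 0; 0 0 0 0 0.0166 0.0486 0; 0 0 0 0 0.0198 0.0612 0; 0 0 0 0 0.0225 0.0739 0; 0 0 0 0 0.0237 0.081 0; 0 0 0 0 0.0247 0.0867 0; 0 0 0 0 0.0253 0.09 0; 0 0 0 0 0.0257 0.093 0; 0 0 0 0 0.0257 0.093 0' ; python3 -c "from h import *;row('t34.png')
go(W(-.0335,-.221,.1147))"
```

```text
t: 19.15
tcp_pos: [0.5218, -0.358, 0.1209]
tcp_rot: [-3.131, -0.252, 0.0]
contact_force: [-0.6, 1.9, -1.3]
finger_gap: 0.096
tilt 1.0 t 19.20 rear end 145 front -23 seams [(-10, 45), (9, 23), (80, 36), (343, 9)]
turn [0 0 0] shift [0.0001 0.0015 0.0066] tcp riser [-0.0336 -0.2195  0.1213] t 19.2
```

View pics/t34.png

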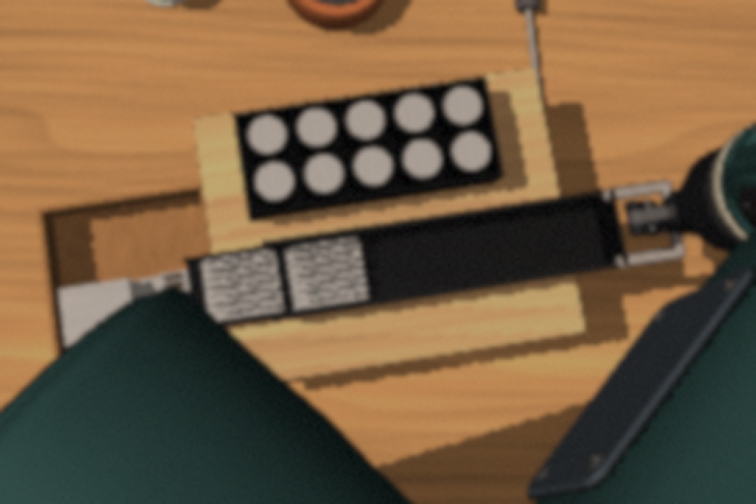

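```bash

python3 -m handwheel '0 0 0 0 0 0.002 0; 0 0 0 0 0.0005 0.004 0; 0 0 0 0 0.001 0.0055 0; 0 0 0 0 0.001 0.0055 0';python3 -m handwheel '0 0 0 0 0 0.001 0; 0 0 0 0 0 0.001 0'; python3 -c "from h import *
go(W(-.0335,-.221,.1147)); save('scene','s35.png',(50,100,330,310),2.8)"
```

```text
t: 19.53
tcp_pos: [0.5222, -0.359, 0.1163]
tcp_rot: [3.131, 0.252, 0.001]
contact_force: [-2.7, 5.2, 11.2]
finger_gap: 0.095
t: 19.7
tcp_pos: [0.5224, -0.3593, 0.1158]
tcp_rot: [3.13, 0.252, 0.002]
contact_force: [-2.7, 3.7, 11.5]
finger_gap: 0.098
turn [0 0 0] shift [-0.0002  0.0002  0.0011] tcp riser [-0.0333 -0.2208  0.1158] t 19.7
```

View pics/s35.png

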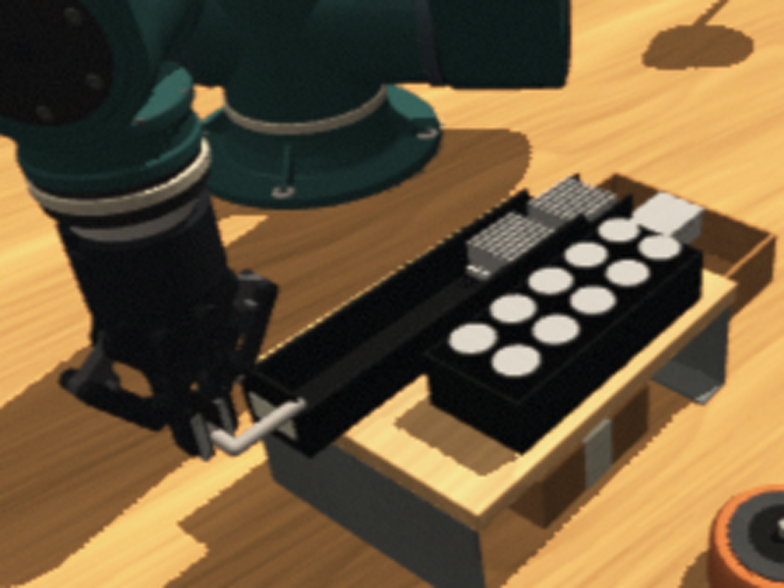

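```bash

python3 -m handwheel '0 0 0 0 0 -0.001 0; 0 0 0 0 0 -0.001 0.15; 0 0 0 0 0 -0.001 0.3; 0 0 0 0 0 -0.001 0.35; 0 0 0 0 0 -0.001 0.35; 0 0 0 0 0 -0.001 0.35'
python3 -c "from h import *
go(W(-.0335,-.221,.1147)); save('wrist','w36.png')"
```

```text
t: 20.25
tcp_pos: [0.522, -0.3592, 0.1156]
tcp_rot: [3.131, 0.252, -0.0]
contact_force: [0.2, -0.4, -0.4]
finger_gap: 0.348
turn [0 0 0] shift [0.0002 0.0004 0.0009] tcp riser [-0.0337 -0.2206  0.1156] t 20.25
```

View pics/w36.png

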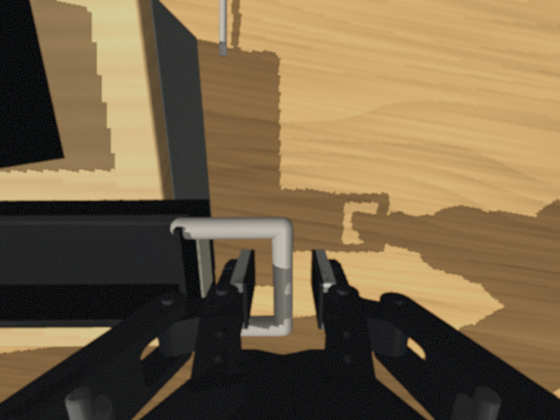

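Released cleanly; the bar is free between the pads. Straight up, slowly, then away.

```bash

python3 -m handwheel '0 0 0 0 0 -0.01 0.35; 0 0 0 0 0 -0.025 0.35; 0 0 0 0 0 -0.045 0.35; 0 0 0 0 0 -0.07 0.35; 0 0 0 0 0 -0.1 0.35; 0 0 0 0 0 -0.13 0.35; 0 0 0 0 0.03 -0.15 0.35; 0 0 0 0 0.06 -0.17 0.35; 0 0 0 0 0.08 -0.18 0.35; 0 0 0 0 0.1 -0.18 0.35; 0 0 0 0 0.1 -0.18 0.35'
python3 -c "from h import *
save('top','t37.png',(0,0,560,420),1.4); save('scene','s37.png',(50,100,430,400),2)
d,m=prof(cams.camera('top'),0); print([(int(1000*a),int(b)) for a,b in zip(d[::6],m[::6])])"
```

```text
t: 21.22
tcp_pos: [0.5378, -0.461, 0.2952]
tcp_rot: [3.131, 0.249, -0.0]
contact_force: [-0.0, -0.4, -0.8]
finger_gap: 0.352
[(-30, 90), (-23, 131), (-17, 136), (-11, 96), (-5, 94), (0, 126), (6, 44), (12, 42), (18, 139), (24, 131), (30, 127), (36, 118), (42, 116), (48, 125), (54, 113), (60, 107), (66, 100), (72, 92), (78, 44), (84, 64), (90, 73), (96, 64), (102, 59), (108, 53), (114, 52), (120, 55), (126, 58), (132, 58), (138, 59), (144, 60), (150, 60), (156, 60), (162, 59), (168, 58), (174, 57), (180, 56), (186, 55), (192, 55), (198, 54), (204, 53), (210, 52), (216, 51), (222, 50), (228, 49), (234, 47), (240, 46), (246, 45), (252, 43), (258, 41), (264, 39), (270, 38), (276, 36), (282, 34), (288, 30), (294, 27), (300, 25), (306, 23), (312, 20), (318, 20), (324, 21), (330, 21), (336, 20), (342, 10), (348, 9), (354, 17)]
```

View pics/t37.png

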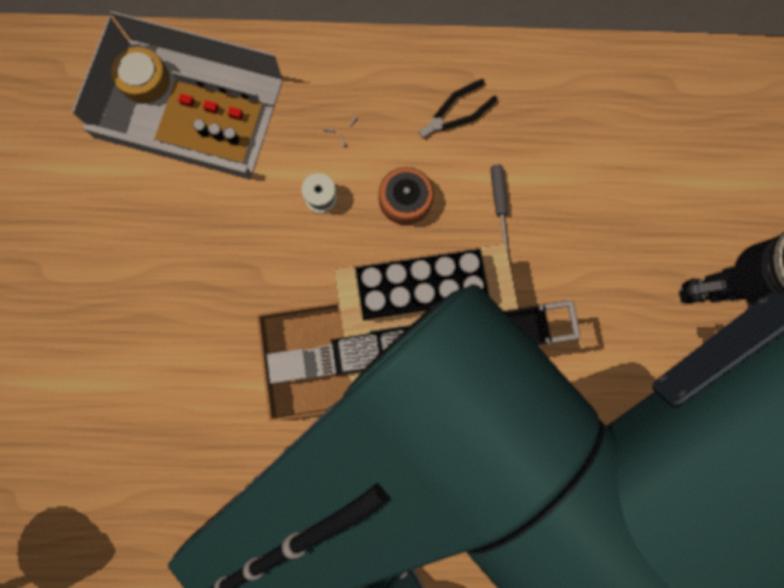

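View pics/s37.png

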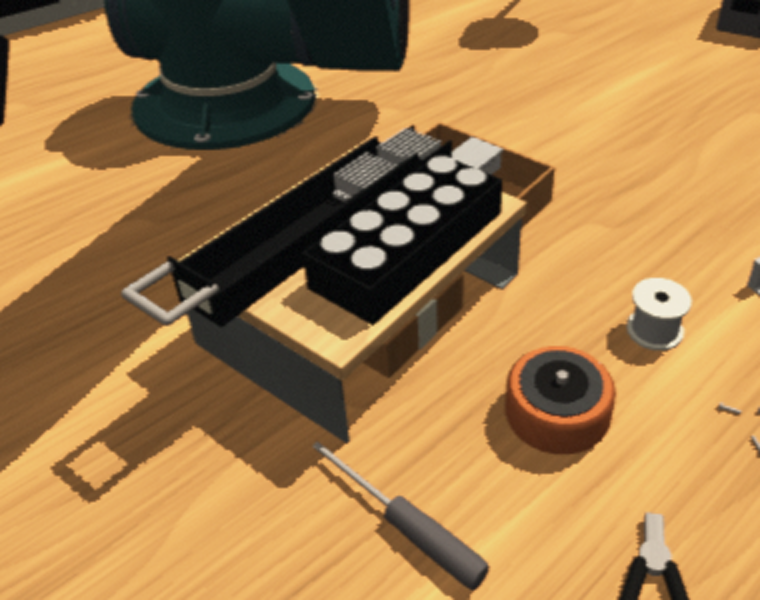

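```bash

python3 -c "from h import *
c=cams.camera('top')
for u,v in [(260,316),(273,418)]: print(inR(ray(c,u/1.4,v/1.4,.055)))
go(W(-.03,.30,.36),X); print(r.sense()['qpos'])"
```

```text
[0.05892573 0.29678802 0.055     ]
[-0.12117501  0.29445619  0.055     ]
turn [ 0. -0. -1.] shift [ 0.0038 -0.6198 -0.0639] tcp riser [-0.0336 -0.3198  0.2961] t 21.42
[-8.19695344e-01  6.41663157e-01  8.34387695e-01  1.76344698e+00
  1.12325081e-04  2.16114811e+00]
```

```bash

python3 -m handwheel '0 0 0 0 0 -0.03 0.35; 0 0 -0.03 0 -0.03 -0.064 0.35; 0 0 -0.1 0 -0.07 -0.064 0.35; 0 0 -0.18 0 -0.11 -0.064 0.35; 0 0 -0.25 0 -0.15 -0.064 0.35; 0 0 -0.32 0 -0.19 -0.064 0.35; 0 0 -0.38 0 -0.23 -0.064 0.35; 0 0 -0.45 0 -0.27 -0.064 0.35; 0 0 -0.52 0 -0.31 -0.064 0.35; 0 0 -0.58 0 -0.35 -0.064 0.35; 0 0 -0.65 0 -0.39 -0.064 0.35; 0 0 -0.7 0 -0.42 -0.064 0.35'
python3 -c "from h import *
go(W(-.03,.30,.36),X)"
```

```text
t: 22.42
tcp_pos: [0.4688, -0.0398, 0.3605]
tcp_rot: [2.531, 1.86, 0.002]
contact_force: [0.2, -0.1, 1.1]
finger_gap: 0.352
turn [ 0.001 -0.    -0.295] shift [ 0.1784 -0.0835  0.0005] tcp riser [-0.0352  0.1031  0.3605] t 22.42
```

```bash

python3 -m handwheel '0 0 -0.07 0.035 -0.017 0 0.35; 0 0 -0.14 0.07 -0.034 0 0.35; 0 0 -0.2 0.105 -0.05 0 0.35; 0 0 -0.26 0.14 -0.065 0 0.35; 0 0 -0.295 0.178 -0.083 0 0.35; 0 0 -0.295 0.178 -0.083 0 0.35; 0 0 -0.295 0.178 -0.083 0 0.35'
python3 -c "from h import *
save('wrist','w40.png'); save('top','t40.png',(100,150,440,330),2.3); save('scene','s40.png')"
```

```text
t: 23.0
tcp_pos: [0.4447, 0.1539, 0.3601]
tcp_rot: [2.04, 2.389, 0.001]
contact_force: [0.1, -0.1, 0.0]
finger_gap: 0.349
```

View pics/w40.png

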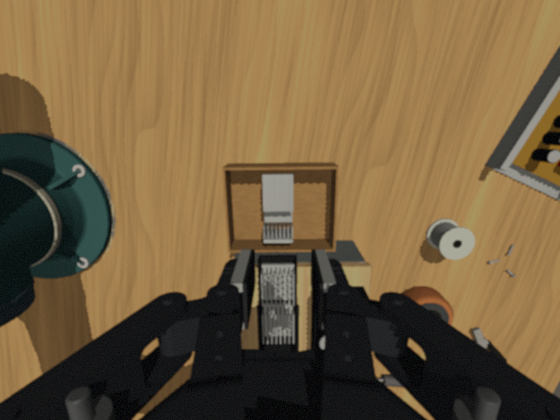

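View pics/t40.png

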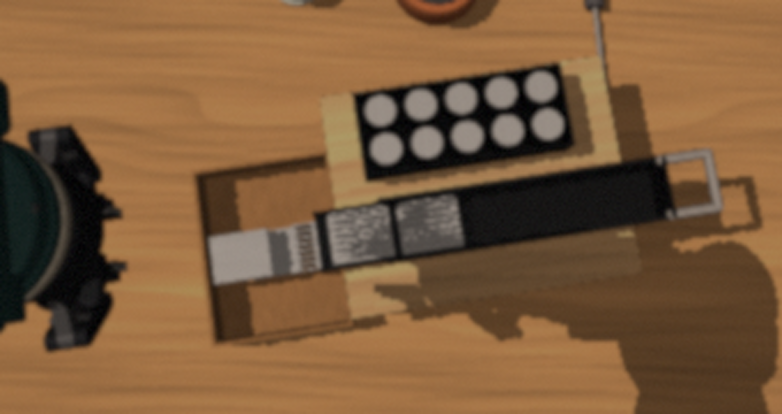

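```bash
python3 -c "
from bench import r
print(r.sign_off(), r.sense()['t'])"
```

```text
the job is handed in; nothing more can be done
the job is handed in; nothing more can be done
```

I finished the job and handed it in at about 23 s, well under the 72 s limit. The first three heat sinks are in the box. The last two are still in the bin, which lies flat on the riser with the handle released.

- **Box:** I pushed it with the open fingers until it squared up against the riser's front leg. The wrist force peaked at about 48 N in that push. The box's far side measured 294–297 mm from the riser's origin, against 300 mm expected. That is within what I can measure, and it read the same after the drops.
- **First grasp:** this failed. The fingers shut just above the bar, because their tips sit about 25 mm short of the reported tool point. I reopened them, went lower and gripped the bar properly. The bin did not move.
- **Tipping:** the sinks began to slide at about 16.4°, and the steepest tilt was about 17°. They kept speeding up after the first fell, so I lowered the bin to about 14.5°. The row had nearly stopped after the second dropped, so I eased back up to 16° for the third.
- **Lowering:** the bin went down flat with about 11 N of downward force. I then opened the fingers and lifted clear.

The last wrist and top pictures show all three sinks inside the box outline and two in the bin, with nothing bridging the rim. The toroid, spool and screwdriver look unmoved; I judged that by eye and did not measure it. The gripper never touched the heat sinks, and it finished about 0.36 m up, clear of everything.

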